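# Tighten the mould clamp with the break-over wrench

### The job

Take the break-over wrench from its wooden rest, fit its ring over the square-headed bolt on top of the plaster mould's clamp and turn the bolt clockwise (seen from above) until it is tight and the wrench handle clearly breaks over at its hinge. Stop there, without driving the handle on towards the end of its hinge travel, then take the wrench off without loosening the bolt and lay it back in its rest as it was. Lower the wrench gently, do not press hard on the clamp with it (the plaster would crack), and leave the cup, the kiln stilt and the tape roll where they are.

Things in the scene. Friction and masses are not known exactly. Their poses are not given: they have to be found in the camera images.
- bolt_head (a point): centre of the top of the bolt's square steel head: 30 x 30 mm, 18 mm high, with a 5 mm lead-in cone on top (radius 14.8 to 10 mm). z up; x is square to a flat; the head looks the same every 90 degrees. It stands on a round boss 60 mm across, top 18 mm below this point, on which the seated ring sits.
- bolt_corner (a point): a corner of the top of that square head, 21.2 mm from its axis; moves as the bolt turns. The bolt turns about the vertical with 0.3 N m of friction, clockwise from above to tighten, and comes tight at a firm stop after 14 to 29 degrees (unknown beforehand). It stays where it is left, but turning it back loosens it.
- clamp: the fixed clamp round the bolt; origin on the table under the bolt. Wooden board 220 x 120 mm (x, y), white plaster mould in two halves 120 x 100 mm up to z = 74 mm, steel bar 210 mm long along x, 34 mm wide, top at 104 mm, two small nuts at x = +-90 mm up to 110 mm, boss up to 122 mm (bolt head on it up to 140 mm). Pressing on it with 40 N or more cracks the plaster.
- wrench_ring (a point): middle of the loose wrench's steel ring: 20 mm high, 62 mm across, square through-hole 33 mm wide (6 degrees of play either way on the bolt). z up; x points to the handle and is square to a flat of the hole: it fits when its yaw equals the bolt's plus any multiple of 90 degrees. Seated, this point is 8 mm below bolt_head.
- wrench_grip (a point): point to grasp, near the balance point, 130 mm from the ring's centre: middle of the black grip, 26 mm wide, 24 mm high, which spans 106 to 231 mm from the ring's centre. x along the handle away from the ring, z up. Wrench 0.3 to 0.45 kg, 241 mm from ring centre to end, lying level, ring and handle at one height.
- wrench_hinge (a point): the vertical pin, 45 mm from the ring's centre, on which the handle is hinged. A spring keeps the handle straight; pushed clockwise with the ring held it breaks over at about 0.85 N m (10 N sideways at wrench_grip), then yields with slowly rising force (15 N at 0.3 rad) to an end stop at 0.42 rad; it springs back. Clearly over: 0.12 rad or more. Too far: 0.32 rad.
- rest_mid (a point): place of wrench_grip in the rest, 50 mm over the table. x from ring to handle end, z up. The fixed rest is a wooden board 200 x 70 x 10 mm with two saddles 14 mm thick, 65 mm towards the ring and 80 mm towards the handle end from here, with notches 40 mm wide and 12 mm deep; lips end 53 and 50 mm over the table. Between them both sides are free.
- rest_head (a point): the place of wrench_ring when the wrench lies in the rest (the ring hangs free beyond the board's end).
- cup: bystander: small terracotta cup, 65 mm across, 50 mm high; origin at the centre of its underside
- stilt: bystander: three-armed pale kiln stilt, 55 x 48 x 13 mm; origin at the centre of its underside
- roll: bystander: roll of masking tape lying flat, 105 mm across, 20 mm high; origin at the centre of its underside
Mind the look-alikes: they are no part of the job. There is more than one size of the part that bears rest_mid; the job needs the larger.

How it is judged:
By the outcome, as a careful person would: the job done as asked, in the order asked, and still so for the second after the job is handed in, with the robot touching nothing.
It also fails if it takes over 72 s, if anything falls off the work surface, if the arm or the gripper's body presses on something with over 40 N, if the wrist force passes 120 N, or if a joint passes its speed limit or range.

### The arm

A 6-joint arm with a two-finger parallel gripper is mounted at the origin on a cart in front of the work surface, level with it; the furniture and walls round the work are solid. World frame = base frame: x ahead of the robot, y to its left, z up, the work surface at z = 0. Lengths are in m, angles in rad, forces in N, time in s.
With the tool pointing down it reaches from about 0.25 to 0.775 m from the base axis. Payload 4 kg.
Tool frame: the origin (TCP) lies at the very end of the fingers, on their centre line; the grasp point (between the pads) lies 19 mm behind it; z points along the fingers, y is the direction in which the jaws open and shut (so a half turn about z gives the same grasp; the last joint's range is limited). The gripper opens to 94 mm and grips with 3 to 60 N. Pads are 16 mm wide; open, the fingers measure 119 mm over their backs; the gripper's body (75 mm by 177 mm) begins 78 mm behind the grasp point.
Start: joints at [-1.206, 0.087, 1.371, -0, 1.684, -0.103], TCP at [0.248, -0.491, 0.206] pointing down, gripper open.
Joint ranges: [-3.1, 3.1], [-0.76, 2.03], [0.27, 2.55], [-1.08, 4.22], [0.17, 2.65], [-2.57, 2.57]. Speed limits (rad/s): [2.79, 2.79, 3.14, 3.14, 3.14, 3.14].

### API

Orientations are given as [roll, pitch, yaw] about the fixed x, y, z axes, in that order (R = Rz(yaw) Ry(pitch) Rx(roll)).
In Python, from bench import robot, snapshot, calibration gives the robot as it stands. The module is installed in compiled form; this text tells all that it offers.
- The arm moves only by the tool servo_tool, never from a script. Its argument "series" is text: rows parted by semicolons, each of 5 numbers parted by spaces: the closure, from -1 (fully open) to 1 (shut), then the shift along the tool's x, y, z in cm, then the turn about the tool's z in rad. A call has 1 to 20 rows; each row is the pose to reach, as a shift and turn from the pose commanded when the call began, along the tool's axes at that moment; what a row does not reach only later rows make up. A row lasts 1/12 s, in which the tool goes at most 41.7 mm and 7.16 degrees, less where a joint would pass 70% of its speed; a pose out of reach is approached as far as the arm can. A call with a gripper value outside its range is refused whole. The fingers move at their own pace and stop on an object; the grip force is fixed at half the most. Time passes only in rows, so rows that repeat a pose let the fingers close. It gives the time, the measured TCP pose, the force and the opening at its end, in the units of the state.
- robot.get_obs(): the state, without advancing time (a new reading comes with each control period).
- snapshot(name): name is "scene" or "top"; returns (picture, depth): 400x640x3 uint8, red, green, blue; 400x640 float32, m along the optical axis (not along the pixel's ray), 0 where there is no reading.
- calibration(name): a dict with "fx", "fy", "cx", "cy" (pixels), "k1" (the pictures are not rectified: a ray, as slopes to the right and down, at radius r is drawn at 1 + k1 r^2 times it, then the intrinsics apply), "rvec" (rotation vector, rad) and "tvec" (3), from world to camera coordinates, as OpenCV has them. Camera axes: x right, y down, z forward; pixel columns grow to the right and rows downward; lengths in m; the calibration is good to about 2 mm. A picture is of the moment at which its call begins. calibration takes no time and is no camera call.
- robot.close_job(): hands the job in, once; it reports no verdict.
The state is a dict: "time": time; "joint_positions": joint angles; "qvel": joint speeds; "joint_torque": joint torques, N m; "tool_pos": TCP position; "ee_rot": TCP orientation; "wrist_force": force on the tool from outside, world axes, zero at the start; "wrist_torque": the same for the moment, N m; "width": finger opening in m.
Only numpy, scipy, OpenCV 4.12 (cv2) and the standard library are available. Lean on these libraries where they do the work, as an engineer would, in place of code of your own. Each camera call takes 0.05 s, during which the arm holds its last target. There are 200 camera calls.

## Working session

There is one attempt and no reset: what is moved stays moved. The work goes in short steps, Python scripts to look and compute and a tool call to move; the robot and the scene stay as the last step left them, time stands still between calls to the robot, and variables do not carry over. Pictures are saved under pics/ and viewed, about 8 in all and at most 12, crops included, and the job is handed in when it is done.

Besides the shell and the picture viewer there is one more tool, called as name(argument=value, ...) on one line, values as JSON. servo_tool: Moves the arm, as the interface text tells. Its arguments: {"type":"object","properties":{"series":{"type":"string"}},"required":["series"]}

```bash
mkdir -p pics
cat > h.py <<'E'
import numpy as np, cv2
from bench import robot, snapshot, calibration
def cam(n):
    c=calibration(n); R=cv2.Rodrigues(np.array(c["rvec"],float))[0]; t=np.array(c["tvec"],float).ravel()
    return c,R,t
def cloud(n,depth):
    c,R,t=cam(n); h,w=depth.shape
    v,u=np.mgrid[0:h,0:w]; x=(u-c["cx"])/c["fx"]; y=(v-c["cy"])/c["fy"]
    a,b=x.copy(),y.copy()
    for _ in range(8):
        s=1+c["k1"]*(a*a+b*b); a,b=x/s,y/s
    P=np.stack([a*depth,b*depth,depth],-1)
    W=(P-t)@R; W[depth<=0]=np.nan
    return W
def proj(n,p):
    c,R,t=cam(n); q=np.atleast_2d(p)@R.T+t; a=q[:,0]/q[:,2]; b=q[:,1]/q[:,2]; s=1+c["k1"]*(a*a+b*b)
    return np.stack([a*s*c["fx"]+c["cx"],b*s*c["fy"]+c["cy"]],-1)
def save(n,pic): cv2.imwrite("pics/"+n+".png",pic[...,::-1])
E
python3 - <<'E'
from h import *
for n in("top","scene"):
    p,d=snapshot(n); save(n+"0",p); np.savez(n+"0.npz",p=p,d=d,W=cloud(n,d))
    c,R,t=cam(n); print(n,c["fx"],c["k1"],"cam at",-R.T@t)
print(robot.get_obs())
E
```

```text
top 499.0649119334747 0.03643377385097402 cam at [ 0.31058439 -0.1248651   1.57169843]
scene 509.8956811892659 -0.03261713430253126 cam at [-0.28467619  0.74554686  0.67872906]
{'time': 0.1, 'joint_positions': array([-1.20609261e+00,  8.78632977e-02,  1.37203394e+00, -2.57761442e-05,
        1.68359786e+00, -1.03063041e-01]), 'qvel': array([-0.00097349, -0.00189934, -0.00488198,  0.00142779,  0.00174975,
        0.0004887 ]), 'joint_torque': array([ 2.56260340e-03, -3.41255522e+01, -3.03299654e+01,  7.21981446e-02,
        3.04870738e-02, -9.51519473e-05]), 'tool_pos': array([ 0.24782876, -0.4904721 ,  0.20446604]), 'ee_rot': array([-3.13969767e+00, -1.70242815e-04,  4.67763715e-01]), 'wrist_force': array([ 0.04254727,  0.08638871, -0.10650439]), 'wrist_torque': array([ 0.00664999,  0.00055212, -0.00806089]), 'width': 0.09362420999460569}
```

View pics/top0.png

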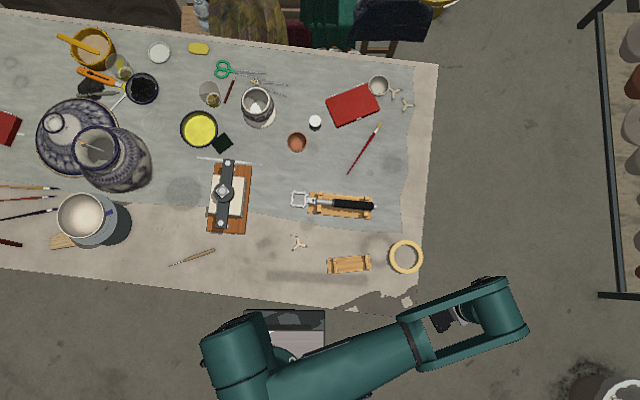

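View pics/scene0.png

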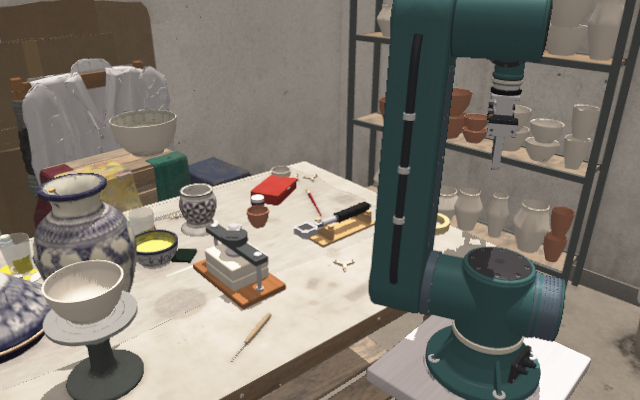

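The top picture shows the clamp at about (226,195), bolt near (223,191). The wrench lies in a rest with its ring at (299,200) and handle end at (375,207). A second, shorter and empty rest is at (348,263), the roll at (406,257), the cup at (297,142) and a stilt at (299,243), with two more stilts at (395,92) and (408,103). The rest under the wrench (about 65 px long) is the larger one. I'll confirm that by measurement and an enlarged crop.

Run:
```python
from h import *
D=np.load("top0.npz"); p,W=D["p"],D["W"]
a=cv2.resize(p[155:245,190:260],None,fx=6,fy=6,interpolation=cv2.INTER_CUBIC)
b=cv2.resize(p[180:280,280:380],None,fx=4,fy=4,interpolation=cv2.INTER_CUBIC)
b=cv2.copyMakeBorder(b,0,max(0,a.shape[0]-b.shape[0]),0,0,cv2.BORDER_CONSTANT)
save("crop0",np.hstack([a[:540],b[:540]])[:, :800])
def reg(u0,u1,v0,v1,z0,z1):
    q=W[v0:v1,u0:u1].reshape(-1,3); q=q[np.isfinite(q[:,0])]; return q[(q[:,2]>z0)&(q[:,2]<z1)]
def rep(n,q):
    (c,s,ang)=cv2.minAreaRect((q[:,:2]*1000).astype(np.float32)); print(n,len(q),"c",np.round(c,1),"size",np.round(s,1),"ang",round(ang,1),"zmed",np.median(q[:,2]).round(4))
rep("bar",reg(195,260,150,240,.095,.112)); rep("boss",reg(195,260,150,240,.117,.128)); rep("head",reg(195,260,150,240,.130,.150))
rep("wrench",reg(283,385,185,225,.045,.075)); rep("board_big",reg(283,385,185,225,.005,.02))
rep("small",reg(320,375,245,280,.005,.08)); rep("mould",reg(195,260,150,240,.06,.085)); rep("cboard",reg(195,260,150,245,.005,.03))
rep("blackgrip",reg(330,385,185,225,.055,.075))
q=reg(195,260,150,240,.130,.150); print("headmean",q.mean(0), q[:,2].max())
```

```text
bar 590 c [555.7 132.9] size [ 45.4 209.7] ang 85.1 zmed 0.1038
boss 193 c [529.  131.3] size [111.7  59. ] ang 13.6 zmed 0.1217
head 113 c [560.2 133.9] size [32.  41.1] ang 40.7 zmed 0.1415
wrench 758 c [ 535.9 -187.2] size [267.1  62.3] ang 85.1 zmed 0.0595
board_big 996 c [ 537.7 -192.4] size [125.8 321. ] ang 0.3 zmed 0.0088
small 599 c [ 357.1 -233.3] size [105.1 168.4] ang 0.2 zmed 0.0083
mould 723 c [555.4 137.8] size [100.7 120.9] ang 85.8 zmed 0.0733
cboard 1276 c [561.8 146.3] size [304.7 203.2] ang 1.2 zmed 0.0145
blackgrip 369 c [ 524.7 -249.5] size [ 52.5 141.1] ang 3.6 zmed 0.0613
headmean [0.55503327 0.13683739 0.14128038] 0.14943079181598434
```

View pics/crop0.png

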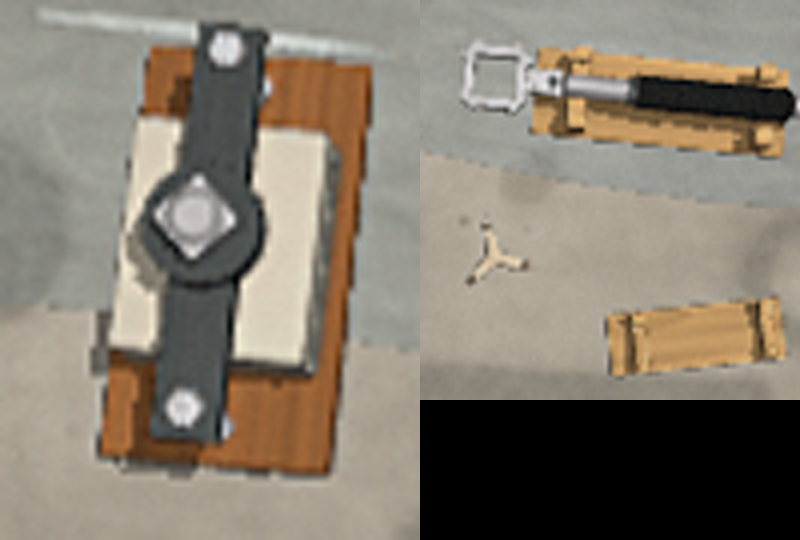

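The crop confirms it. The wrench lies in the longer rest, which fits (board and saddles about 200 mm long). The small empty rest at (348,263) is the look-alike. The bolt head at (223,191) sits about 45° to the picture axes, with a cone on top. Next I'll measure poses.

```bash
cat >> h.py <<'E'
def onplane(n,uv,z):
    c,R,t=cam(n); uv=np.atleast_2d(np.array(uv,float)); x=(uv[:,0]-c["cx"])/c["fx"]; y=(uv[:,1]-c["cy"])/c["fy"]; a,b=x.copy(),y.copy()
    for _ in range(8):
        s=1+c["k1"]*(a*a+b*b); a,b=x/s,y/s
    d=np.stack([a,b,np.ones_like(a)],-1)@R; o=-R.T@t
    return o+d*((z-o[2])/d[:,2])[:,None]
def rect(q):
    c,s,ang=cv2.minAreaRect((q[:,:2]*1000).astype(np.float32)); return np.round(c,1),np.round(s,1),round(ang,1)
def axis(q):
    q=q[:,:2]; m=q.mean(0); w,v=np.linalg.eigh(np.cov((q-m).T)); d=v[:,1]; d=d*(-np.sign(d[1])); return m.round(4),np.degrees(np.arctan2(d[1],d[0])).round(2)
E
python3 - <<'E'
from h import *
D=np.load("top0.npz"); p,W=D["p"],D["W"]; g=p.astype(int).mean(-1); sat=p.max(-1).astype(int)-p.min(-1)
vv,uu=np.mgrid[0:400,0:640]
# bolt head
m=(uu>211)&(uu<234)&(vv>180)&(vv<202)&(g>110)&(sat<40)
m=(cv2.connectedComponents(m.astype(np.uint8))); lab=m[1]; k=lab[190,223]; mm=lab==k
uv=np.stack([uu[mm],vv[mm]],-1); print("head px",len(uv),rect(onplane("top",uv,.140)))
print("corners hand",rect(onplane("top",[(223,183.7),(229.7,190.5),(222.5,198.3),(215,190.5)],.140)), onplane("top",[(222.3,190.8)],.142).round(4))
b=(uu>205)&(uu<240)&(vv>175)&(vv<210)&(W[...,2]>.115); print("boss+head",rect(W[b]),W[b].mean(0))
n=(W[...,2]>.098)&(uu>195)&(uu<260)&(vv>150)&(vv<240); print("bar axis",axis(W[n]))
# wrench
bl=(uu>325)&(uu<385)&(vv>190)&(vv<220)&(g<55); 
print("grip",bl.sum(),axis(onplane("top",np.stack([uu[bl],vv[bl]],-1),.058)),rect(onplane("top",np.stack([uu[bl],vv[bl]],-1),.058)))
rg=(uu>284)&(uu<314)&(vv>185)&(vv<215)&(W[...,2]>.04)&(W[...,2]<.08); q=W[rg]; print("ring",rg.sum(),rect(q),q.mean(0),"x,y range",q.min(0),q.max(0))
rg2=(uu>284)&(uu<311)&(vv>185)&(vv<214)&(g>150)&(sat<25); q=onplane("top",np.stack([uu[rg2],vv[rg2]],-1),.06); print("ring col",rg2.sum(),rect(q),q.mean(0))
w=(uu>283)&(uu<385)&(vv>185)&(vv<225)&(W[...,2]>.053)&(W[...,2]<.08); print("wrench axis",axis(W[w]),rect(W[w]))
a=cv2.resize(p[185:222,285:385],None,fx=7,fy=7,interpolation=cv2.INTER_CUBIC); 
c=cv2.resize(p[178:205,208:238],None,fx=9,fy=9,interpolation=cv2.INTER_CUBIC); c=cv2.copyMakeBorder(c,0,0,0,700-c.shape[1],cv2.BORDER_CONSTANT)
save("crop1",np.vstack([a,c]))
E
```

```text
head px 107 (array([557.5, 138.1]), array([30.1, 29.7]), 40.1)
corners hand (array([556.8, 136. ]), array([31.9, 30.4]), 44.5) [[0.5565 0.1366 0.142 ]]
boss+head (array([555.2, 137.8]), array([57.6, 58.5]), 3.1) [0.55400124 0.13660993 0.12862547]
bar axis (array([0.5544, 0.137 ]), np.float64(-4.9))
grip 334 (array([ 0.5304, -0.2502]), np.float64(-95.35)) (array([ 531.7, -248.9]), array([119.8,  52.7]), 70.5)
ring 205 (array([545.5, -90.6]), array([73.2, 54.5]), 85.2) [ 0.54519134 -0.08860316  0.05814249] x,y range [ 0.51796424 -0.12638848  0.04052866] [ 0.57422807 -0.05294803  0.06859201]
ring col 593 (array([544.9, -78.7]), array([83.7, 76.9]), 0.3) [ 0.545585   -0.07607399  0.06      ]
wrench axis (array([ 0.5357, -0.1908]), np.float64(-95.36)) (array([ 537.3, -187. ]), array([267.3,  60.3]), 86.7)
```

View pics/crop1.png

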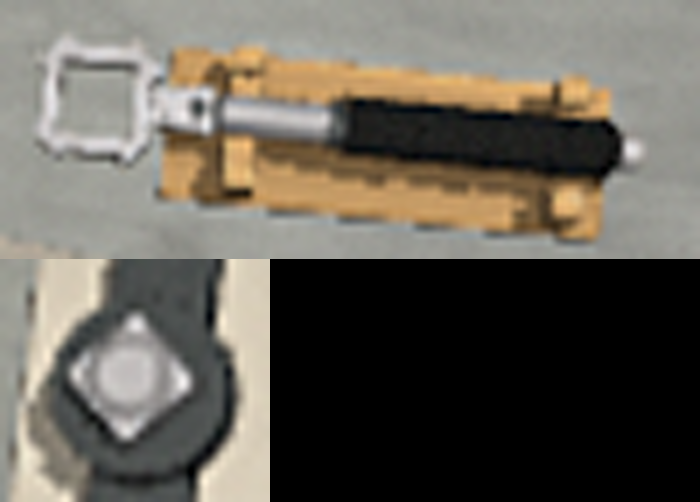

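The crop shows the ring's hole centred at about (298.9,199.0), the black grip spanning u≈333 to 373, and the bolt head's corners at the top, right, bottom and left of the square. I'll refine the bolt yaw and centre from the corners at sub-pixel level and work out the moves.

Run:
```python
from h import *
D=np.load("top0.npz"); p=D["p"]
co=np.array([(134,56),(190,122),(127,178),(70,118)])/9+[208,178]-.45
P=onplane("top",co,.140)[:,:2]; print("corners",P.round(4).tolist(),"c",P.mean(0).round(4))
for i in range(4):
    d=P[(i+1)%4]-P[i]; print(round(np.degrees(np.arctan2(d[1],d[0]))%90,1),round(np.hypot(*d)*1000,1),end=' | ')
d1=P[0]-P[2]; d2=P[1]-P[3]; print("diag",[round((np.degrees(np.arctan2(d[1],d[0]))-45)%90,1) for d in(d1,d2)])
# template fit: square on gray upsampled
g=cv2.cvtColor(p,cv2.COLOR_RGB2GRAY).astype(np.float32)
S=16
best=[]
gx=np.linspace(-30,30,61)/1000; X,Y=np.meshgrid(gx,gx); 
for cx in np.arange(.551,.5611,.001):
  for cy in np.arange(.132,.1421,.001):
    pts=np.stack([X.ravel()+cx,Y.ravel()+cy,np.full(X.size,.14)],-1); uv=proj("top",pts).astype(np.float32)
    I=cv2.remap(g,uv[:,0].reshape(X.shape),uv[:,1].reshape(X.shape),cv2.INTER_LINEAR)
    for a in range(20,70,1):
        r=np.radians(a); m=np.maximum(abs(X*np.cos(r)+Y*np.sin(r)),abs(-X*np.sin(r)+Y*np.cos(r)))
        ins=(m<.015); ou=(m>.015)&(m<.019)
        best.append((I[ins].mean()-I[ou].mean(),cx,cy,a))
best.sort(reverse=True); print(np.round(best[:6],4))
print("ring c",onplane("top",[(298.9,199.0)],.06).round(4),"grip mid168",onplane("top",[(353.3,203.9)],.062).round(4))
s,ds=snapshot("scene"); Ws=cloud("scene",np.load("scene0.npz")["d"]); s=np.load("scene0.npz")["p"]
uv=proj("scene",[[.556,.1365,.14],[.545,-.078,.06],[.527,-.24,.062]]).round().astype(int); print(uv.tolist())
m=(Ws[...,2]>.045)&(Ws[...,2]<.075)&(Ws[...,1]<-.12)&(Ws[...,1]>-.34)&(Ws[...,0]>.47)&(Ws[...,0]<.6)
print("scene wrench",axis(Ws[m]),m.sum())
u,v=uv[0]; save("sc_bolt",np.hstack([cv2.resize(s[v-22:v+22,u-25:u+25],None,fx=8,fy=8,interpolation=cv2.INTER_CUBIC)]))
c,R,t=cam("scene");
```

```text
corners [[0.5775, 0.1372], [0.556, 0.1185], [0.5376, 0.1382], [0.5571, 0.1571]] c [0.5571 0.1377]
40.9 28.5 | 43.1 26.9 | 44.1 27.1 | 45.8 28.5 | diag [np.float64(43.6), np.float64(43.4)]
[[83.0414  0.557   0.138  41.    ]
 [82.6845  0.557   0.138  40.    ]
 [82.4736  0.557   0.137  41.    ]
 [82.259   0.557   0.138  42.    ]
 [82.194   0.557   0.138  43.    ]
 [82.1832  0.557   0.137  40.    ]]
ring c [[ 0.5463 -0.0831  0.06  ]] grip mid168 [[ 0.5316 -0.2497  0.062 ]]
[[235, 227], [306, 228], [352, 210]]
scene wrench (array([ 0.5288, -0.2132]), np.float64(-95.85)) 533
```

```bash
cat >> h.py <<'E'
def go(x,y,z,yawdeg):
    o=robot.get_obs(); p=o["tool_pos"]; r,pi,yw=o["ee_rot"]
    R=cv2.Rodrigues(np.array([0,0,yw]))[0]@cv2.Rodrigues(np.array([0,pi,0.]))[0]@cv2.Rodrigues(np.array([r,0,0.]))[0]
    d=R.T@(np.array([x,y,z])-p)*100; t=-(np.radians(yawdeg)-yw); t=(t+np.pi)%(2*np.pi)-np.pi
    print("shift cm",d.round(2),"turn",round(t,3),"now",p.round(4),"yaw",np.degrees(yw).round(2),"F",o["wrist_force"].round(1),"T",o["wrist_torque"].round(2),"w",round(o["width"],4),"t",round(o["time"],2))
E
python3 -c "
from h import *
go(.534,-.2125,.12,84.8)"
```

```text
shift cm [ 38.08 -11.9    8.49] turn -1.012 now [ 0.2479 -0.4905  0.2046] yaw 26.8 F [ 0.7 -0.6  0.5] T [ 0.06 -0.06 -0.02] w 0.0939 t 0.15
```

servo_tool(series="-1 1.5 -0.5 0 -0.04; -1 4.5 -1.4 0.3 -0.12; -1 8 -2.5 1 -0.22; -1 11.5 -3.6 2 -0.32; -1 15 -4.7 3 -0.42; -1 18.5 -5.8 4 -0.52; -1 22 -6.9 5 -0.62; -1 25.5 -8 6 -0.72; -1 29 -9.1 7 -0.8; -1 32.5 -10.2 7.8 -0.89; -1 35.5 -11.1 8.3 -0.96; -1 37.4 -11.7 8.5 -1; -1 38.1 -11.9 8.5 -1.012; -1 38.1 -11.9 8.5 -1.012; -1 38.1 -11.9 8.5 -1.012; -1 38.1 -11.9 8.5 -1.012")

```text
time: 1.48
tool_pos: [0.5337, -0.2141, 0.1208]
ee_rot: [3.142, 0.001, 1.478]
wrist_force: [0.0, 0.7, 0.3]
width: 0.0939
```

Run:
```python
from h import *
go(.534,-.2125,.031,84.8)
p,d=snapshot("scene"); np.savez("s1.npz",p=p,d=d); W=cloud("scene",d)
save("s1",cv2.resize(p[140:260,270:430],None,fx=4,fy=4,interpolation=cv2.INTER_CUBIC))
```

```text
shift cm [0.17 0.01 8.98] turn -0.002 now [ 0.5337 -0.2141  0.1208] yaw 84.67 F [0.  0.7 0.3] T [-0.   -0.07  0.  ] w 0.0939 t 1.48
```

View pics/s1.png

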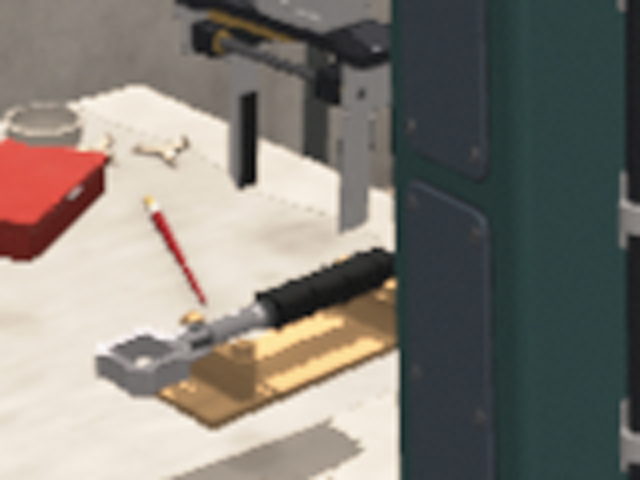

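The picture shows the open fingers above the black grip. Their tips are at crop (243,185) and (352,230), straddling the handle line near the grip's ring-side half, as planned. I'll descend and close.

servo_tool(series="-1 0.1 0 1 0; -1 0.2 0 3 0; -1 0.2 0 5 0; -1 0.2 0 7 0; -1 0.2 0 8.3 0; -1 0.2 0 8.8 0; -1 0.2 0 9 0; -1 0.2 0 9 0; 1 0.2 0 9 0; 1 0.2 0 9 0; 1 0.2 0 9 0; 1 0.2 0 9 0; 1 0.2 0 9 0; 1 0.2 0 9 0; 1 0.2 0 9 0; 1 0.2 0 9 0; 1 0.2 0 9 0; 1 0.2 0 9 0")

```text
time: 3.03
tool_pos: [0.5346, -0.2109, 0.0305]
ee_rot: [3.142, 0.0, 1.48]
wrist_force: [-0.0, 0.4, -0.1]
width: 0.0306
```

```bash
python3 -c "
from h import *
go(.534,-.2125,.031,84.8)"
```

```text
shift cm [-0.16 -0.05 -0.05] turn -0.0 now [ 0.5346 -0.2109  0.0305] yaw 84.79 F [-0.   0.4 -0.1] T [ 0.01 -0.03  0.01] w 0.0306 t 3.03
```

servo_tool(series="1 0 0 0 0; 1 0 0 0 0; 1 0 0 0 0; 1 0 0 0 0; 1 0 0 0 0; 1 0 0 0 0")

```text
time: 3.53
tool_pos: [0.5349, -0.211, 0.0305]
ee_rot: [3.141, 0.0, 1.48]
wrist_force: [0.7, -0.5, -1.1]
width: 0.0258
```

```bash
python3 -c "
from h import *
go(.534,-.2125,.031,84.8)"
```

```text
shift cm [-0.16 -0.07 -0.05] turn -0.0 now [ 0.5349 -0.211   0.0305] yaw 84.79 F [ 0.7 -0.5 -1.1] T [-0.03 -0.35  0.03] w 0.0258 t 3.53
```

servo_tool(series="1 0 0 -0.3 0; 1 0 0 -1 0; 1 0 0 -2 0; 1 0 0 -4 0; 1 0 0 -6 0; 1 0 0 -8.5 0; 1 0 0 -11 0; 1 0 0 -13 0; 1 0 0 -14.5 0; 1 0 0 -15 0; 1 0 0 -15 0; 1 0 0 -15 0; 1 0 0 -15 0")

```text
time: 4.62
tool_pos: [0.5337, -0.2105, 0.1787]
ee_rot: [-3.139, -0.001, 1.48]
wrist_force: [-0.4, -0.4, -3.5]
width: 0.0257
```

Run:
```python
from h import *
# bolt (.557,.1375), yaw 42 -> handle -48; grip r=.128
r=.128; a=np.radians(-48)
go(.557+r*np.cos(a),.1375+r*np.sin(a),.18,-48+180)
p,d=snapshot("scene"); W=cloud("scene",d); np.savez("s2.npz",p=p,d=d)
m=(W[...,2]>.15)&(W[...,2]<.24)&(W[...,1]<-.03)&(W[...,1]>-.2)&(W[...,0]>.5)&(W[...,0]<.6)
q=W[m]; print(m.sum(),axis(q),q.min(0),q.max(0)); 
for y0 in np.arange(-.19,-.04,.02):
    k=q[(q[:,1]>y0)&(q[:,1]<y0+.02)]
    if len(k): print(y0.round(3),k[:,2].max().round(4),np.percentile(k[:,2],90).round(4),len(k))
```

```text
shift cm [26.17  8.55 -0.12] turn -0.824 now [ 0.5337 -0.2105  0.1787] yaw 84.79 F [-0.4 -0.4 -3.5] T [-0.1  -0.04 -0.04] w 0.0257 t 4.62
626 (array([ 0.5357, -0.1189]), np.float64(-97.84)) [ 0.50852299 -0.19995614  0.18207944] [ 0.57341451 -0.04983208  0.23954417]
-0.19 0.2137 0.2086 64
-0.17 0.2087 0.2069 40
-0.15 0.2083 0.2073 46
-0.13 0.2092 0.2084 55
-0.11 0.21 0.2087 89
-0.09 0.2103 0.2086 87
-0.07 0.2104 0.2083 146
-0.05 0.201 0.201 1
```

servo_tool(series="1 0.5 0.15 0 -0.01; 1 1.7 0.5 0 -0.05; 1 3.5 1.1 0 -0.11; 1 5.5 1.8 0 -0.17; 1 7.5 2.5 0 -0.24; 1 9.7 3.2 0 -0.31; 1 11.9 3.9 0 -0.38; 1 14.1 4.6 0 -0.45; 1 16.3 5.3 0 -0.52; 1 18.5 6 0 -0.59; 1 20.7 6.7 0 -0.66; 1 22.7 7.4 0 -0.72; 1 24.4 8 0 -0.77; 1 25.6 8.4 0 -0.81; 1 26.2 8.55 0 -0.824; 1 26.2 8.55 0 -0.824; 1 26.2 8.55 0 -0.824; 1 26.2 8.55 0 -0.824; 1 26.2 8.55 0 -0.824")

```text
time: 6.25
tool_pos: [0.6433, 0.0411, 0.1806]
ee_rot: [-3.141, 0.0, 2.302]
wrist_force: [0.3, 0.6, -3.4]
width: 0.0261
```

Run:
```python
from h import *
r=.128; a=np.radians(-48)
go(.557+r*np.cos(a),.1375+r*np.sin(a),.18,-48+180)
for n in("top","scene"):
    p,d=snapshot(n); np.savez(n+"3.npz",p=p,d=d)
    u,v=proj(n,[[.557,.1375,.17]])[0].round().astype(int)
    s=5; c=cv2.resize(p[v-35:v+35,u-40:u+40],None,fx=s,fy=s,interpolation=cv2.INTER_CUBIC)
    print(n,u-40,v-35); A=c if n=="top" else np.hstack([A,c])
save("s3",A)
```

```text
shift cm [0.14 0.03 0.06] turn -0.002 now [0.6433 0.0411 0.1806] yaw 131.91 F [ 0.3  0.6 -3.4] T [-0.02 -0.19 -0.03] w 0.0261 t 6.25
top 180 154
scene 194 180
```

View pics/s3.png

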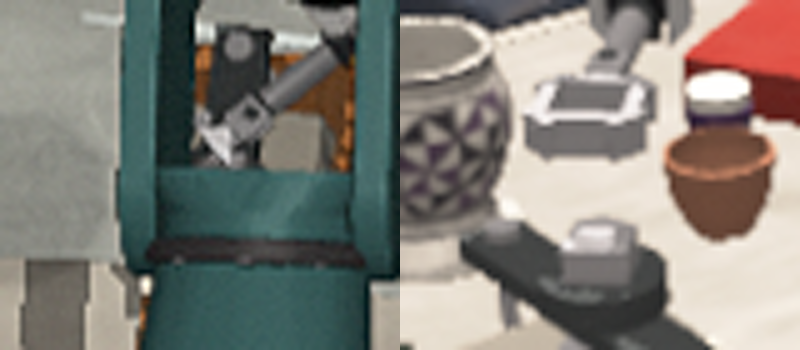

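The top view is mostly hidden by the forearm. The scene view shows the ring hanging above the bolt, hole centre at crop (586,97) and head top at crop (604,233). Their near edges are almost parallel, so the yaw fits. I'll check the offset numerically.

Run:
```python
from h import *
print("expected px ring top c",proj("scene",[[.557,.1375,.2096],[.557,.1375,.145],[.557,.1375,.14],[.557,.1375,.122]]).round(1).tolist())
print("ring meas",onplane("scene",[(230.8,199.0)],.2096).round(4),"bolt cone top",onplane("scene",[(234.4,226.2)],.145).round(4))
D=np.load("scene3.npz"); W=cloud("scene",D["d"])
m=(W[...,2]>.2)&(W[...,2]<.218)&(abs(W[...,0]-.557)<.05)&(abs(W[...,1]-.1375)<.04); q=W[m]
print("ring top cloud",m.sum(),rect(q),q.mean(0).round(4), np.median(q[:,2]))
W0=cloud("scene",np.load("scene0.npz")["d"])
for z0,z1 in((.135,.15),(.118,.128)):
    m=(W0[...,2]>z0)&(W0[...,2]<z1)&(abs(W0[...,0]-.557)<.04)&(abs(W0[...,1]-.1375)<.04); q=W0[m]; print("bolt cloud",m.sum(),rect(q),q.mean(0).round(4))
# template fit of ring hole (dark inside / light rim) and bolt square in scene image
p=D["p"]; g=cv2.cvtColor(p,cv2.COLOR_RGB2GRAY)
big=cv2.resize(g[190:245,205:265],None,fx=12,fy=12,interpolation=cv2.INTER_CUBIC); save("s4",np.repeat(big[...,None],3,2)[:600])
```

```text
expected px ring top c [[232.3, 199.1], [234.3, 225.1], [234.5, 227.0], [235.0, 234.0]]
ring meas [[0.5598 0.1395 0.2096]] bolt cone top [[0.5525 0.1408 0.145 ]]
ring top cloud 329 (array([566.6, 129.3]), array([56. , 87.1]), 43.1) [0.5565 0.1383 0.2072] 0.20819145466766245
bolt cloud 120 (array([556.4, 139.3]), array([29.8, 34.3]), 42.7) [0.5521 0.1429 0.1418]
bolt cloud 201 (array([552.5, 142.6]), array([56.6, 51. ]), 51.5) [0.5473 0.1455 0.1223]
```

View pics/s4.png

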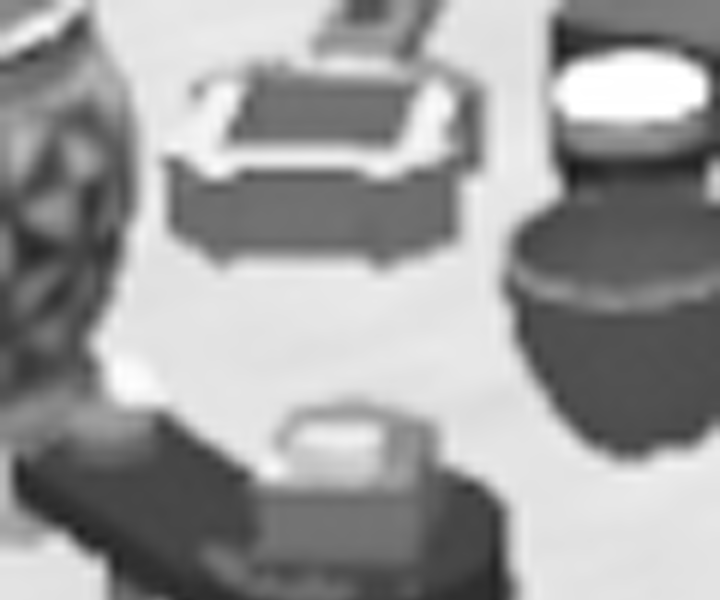

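Offsets between ring and bolt are within about 1 px (2 mm), so the cone will catch. I'll descend to just above the cone.

servo_tool(series="1 0.14 0 0.5 0; 1 0.14 0 1.5 0; 1 0.14 0 2.5 0; 1 0.14 0 3.3 0; 1 0.14 0 3.8 0; 1 0.14 0 4.1 0; 1 0.14 0 4.3 0; 1 0.14 0 4.5 0; 1 0.14 0 4.7 0; 1 0.14 0 4.9 0; 1 0.14 0 5 0; 1 0.14 0 5 0")

```text
time: 7.35
tool_pos: [0.6429, 0.0432, 0.131]
ee_rot: [3.141, 0.001, 2.304]
wrist_force: [0.4, -0.9, -2.2]
width: 0.0259
```

servo_tool(series="1 0 0 0.1 0; 1 0 0 0.2 0; 1 0 0 0.3 0; 1 0 0 0.4 0; 1 0 0 0.5 0; 1 0 0 0.5 0")

```text
time: 7.85
tool_pos: [0.6432, 0.0429, 0.1257]
ee_rot: [3.141, 0.002, 2.303]
wrist_force: [1.9, -1.0, 0.9]
width: 0.026
```

```bash
python3 -c "
from h import *
r=.128; a=np.radians(-48)
go(.557+r*np.cos(a),.1375+r*np.sin(a),.1125,-48+180)"
```

```text
shift cm [ 0.   -0.08  1.32] turn -0.0 now [0.6432 0.0429 0.1257] yaw 131.97 F [ 1.9 -1.   0.9] T [ 0.05 -0.39 -0.08] w 0.026 t 7.85
```

servo_tool(series="1 -0.07 0.02 0 0; 1 -0.15 0.05 0 0; 1 -0.15 0.05 0.05 0; 1 -0.15 0.05 0.1 0; 1 -0.15 0.05 0.1 0")

```text
time: 8.27
tool_pos: [0.6437, 0.0427, 0.1242]
ee_rot: [-3.141, -0.001, 2.304]
wrist_force: [0.6, -0.0, -0.3]
width: 0.0257
```

Run:
```python
from h import *
r=.128; a=np.radians(-48)
go(.557+r*np.cos(a),.1375+r*np.sin(a),.1125,-48+180)
p,d=snapshot("scene"); np.savez("s5.npz",p=p,d=d)
save("s5",cv2.resize(p[185:255,195:285],None,fx=8,fy=8,interpolation=cv2.INTER_CUBIC))
```

```text
shift cm [ 0.05 -0.1   1.17] turn 0.0 now [0.6437 0.0427 0.1242] yaw 132.01 F [ 0.6 -0.  -0.3] T [ 0.19  0.02 -0.04] w 0.0257 t 8.27
```

View pics/s5.png

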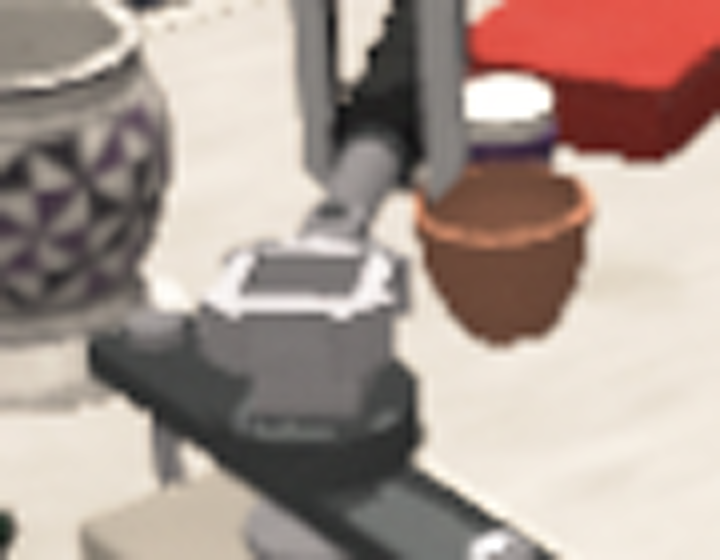

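The picture shows the ring over the head, not yet seated, with the bolt's front face about 0.6 px to the right of the ring's centre. I'll shift 1 mm in −y of the tool and ease down.

servo_tool(series="1 0 -0.05 0 0; 1 0 -0.1 0 0; 1 0.02 -0.1 0.1 0; 1 0.02 -0.1 0.2 0; 1 0.02 -0.1 0.3 0; 1 0.02 -0.1 0.3 0")

```text
time: 8.82
tool_pos: [0.6432, 0.0419, 0.1213]
ee_rot: [3.142, 0.0, 2.304]
wrist_force: [2.4, 0.7, 0.2]
width: 0.0256
```

```bash
cat >> h.py <<'E'
def ft():
    o=robot.get_obs(); yw=o["ee_rot"][2]; F=o["wrist_force"]; x=np.array([np.cos(yw),np.sin(yw),0]); y=np.array([np.sin(yw),-np.cos(yw),0]); T=o["wrist_torque"]
    print("F tool x,y,world z",(F@x).round(2),(F@y).round(2),F[2].round(2),"T tool x,y,up",(T@x).round(3),(T@y).round(3),T[2].round(3),"rot",o["ee_rot"].round(4))
E
python3 -c "
from h import *
r=.128; a=np.radians(-48)
go(.557+r*np.cos(a),.1375+r*np.sin(a),.1125,-48+180);ft()"
```

```text
shift cm [ 0.08 -0.01  0.88] turn -0.0 now [0.6432 0.0419 0.1213] yaw 131.99 F [2.4 0.7 0.2] T [ 0.25 -0.2  -0.16] w 0.0256 t 8.82
F tool x,y,world z -1.06 2.23 0.2 T tool x,y,up -0.318 0.049 -0.163 rot [3.1415e+00 4.0000e-04 2.3036e+00]
```

servo_tool(series="1 0 0.05 0 0; 1 0 0.1 0 0; 1 0 0.1 0 0; 1 0 0.1 0 0")

```text
time: 9.15
tool_pos: [0.6436, 0.0422, 0.1213]
ee_rot: [-3.141, 0.0, 2.304]
wrist_force: [0.1, -1.5, -0.2]
width: 0.0257
```

```bash
cat >> h.py <<'E'
def ringtop():
    p,d=snapshot("scene"); W=cloud("scene",d); c=np.array([.557,.1375])
    z=robot.get_obs()["tool_pos"][2]
    m=(np.hypot(W[...,0]-c[0],W[...,1]-c[1])<.034)&(W[...,2]>.13)&(W[...,2]<.22); q=W[m]
    g=np.array([1,1,0]); 
    zt=np.percentile(q[:,2],70); t=q[q[:,2]>zt-.006]
    print("ring top z",np.round(np.percentile(q[:,2],[50,70,85,95]),4),"if level",round(z+.0295,4),"n",len(t))
    A=np.c_[t[:,:2]-c,np.ones(len(t))]; s=np.linalg.lstsq(A,t[:,2],rcond=None)[0]; print("plane slope",s.round(3))
    # points along handle
    yw=robot.get_obs()["ee_rot"][2]; h=-np.array([np.cos(yw),np.sin(yw)]); n=np.array([-h[1],h[0]])
    rel=W[...,:2]-c
    for r in (45,60,75,90):
        k=(abs(rel@h-r/1000)<.006)&(abs(rel@n)<.012)&(W[...,2]>.125)&(W[...,2]<.2)
        if k.any(): print(r,np.round(np.percentile(W[k][:,2],90),4),k.sum(),end=" | ")
    print(); return p
E
python3 -c "
from h import *
ft(); ringtop()"
```

```text
F tool x,y,world z -1.19 -0.89 -0.22 T tool x,y,up -0.05 -0.108 0.067 rot [-3.1405e+00  2.0000e-04  2.3038e+00]
ring top z [0.1555 0.1597 0.1619 0.1634] if level 0.1509 n 252
plane slope [-0.013  0.03   0.159]
45 0.1584 17 | 60 0.1563 13 | 75 0.1554 14 | 90 0.1539 15 |
```

The depth shows the ring top at z = 0.160, where level would give 0.151. The ring is resting on the head with its bottom at 0.140, so yaw or offset is a little out, and the wrench has tilted a few degrees in the pads. I'll do a small yaw search about the ring centre with light contact.

servo_tool(series="1 -0.04 -0.03 0 0; 1 -0.04 -0.25 0 0.017; 1 -0.03 -0.47 0 0.035; 1 -0.02 -0.7 0 0.052; 1 -0.02 -0.7 0 0.052; 1 -0.02 -0.7 0 0.052")

```text
time: 9.7
tool_pos: [0.6387, 0.0379, 0.1215]
ee_rot: [3.141, -0.0, 2.251]
wrist_force: [0.8, -0.1, -1.4]
width: 0.0257
```

```bash
python3 -c "
from h import *
go(.6436,.0422,.1213,132);ft(); ringtop()"
```

```text
shift cm [0.03 0.65 0.02] turn -0.052 now [0.6387 0.0379 0.1215] yaw 129.0 F [ 0.8 -0.1 -1.4] T [ 0.13 -0.18 -0.09] w 0.0257 t 9.7
F tool x,y,world z -0.64 0.56 -1.39 T tool x,y,up -0.227 -0.012 -0.086 rot [ 3.1412 -0.      2.2515]
ring top z [0.1558 0.1596 0.1615 0.1633] if level 0.151 n 256
plane slope [-0.019  0.03   0.159]
45 0.1591 18 | 60 0.1555 16 | 75 0.1551 17 | 90 0.1541 15 |
```

servo_tool(series="1 0 0.22 0 -0.017; 1 0 0.45 0.05 -0.035; 1 0 0.67 0.1 -0.052; 1 0.01 0.9 0.1 -0.07; 1 0.02 1.12 0.1 -0.087; 1 0.03 1.34 0.1 -0.105; 1 0.03 1.34 0.1 -0.105")

```text
time: 10.33
tool_pos: [0.6491, 0.0466, 0.1204]
ee_rot: [-3.141, 0.0, 2.358]
wrist_force: [-0.7, -1.5, 0.4]
width: 0.0257
```

```bash
python3 -c "
from h import *
go(.6436,.0422,.1213,132);ft(); p=ringtop()
save('s6',cv2.resize(p[185:255,195:285],None,fx=8,fy=8,interpolation=cv2.INTER_CUBIC))"
```

```text
shift cm [ 0.08 -0.7  -0.09] turn 0.055 now [0.6491 0.0466 0.1204] yaw 135.13 F [-0.7 -1.5  0.4] T [0.05 0.25 0.12] w 0.0257 t 10.33
F tool x,y,world z -0.62 -1.54 0.41 T tool x,y,up 0.138 0.21 0.123 rot [-3.1409  0.      2.3584]
ring top z [0.1553 0.1595 0.1613 0.1635] if level 0.1499 n 248
plane slope [-0.019  0.014  0.159]
45 0.1581 14 | 60 0.1551 13 | 75 0.1531 13 | 90 0.1523 13 |
```

View pics/s6.png

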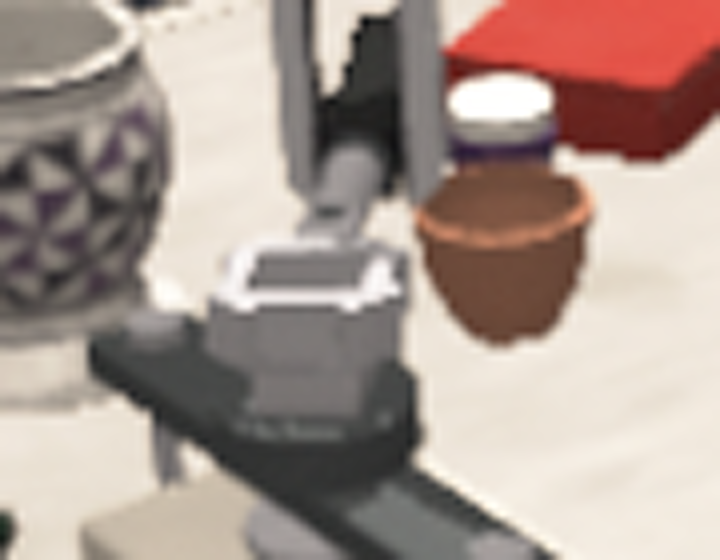

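The picture shows the ring laterally centred on the head in this view, but still high. The steady −x force suggests a ring offset along the handle, so I'll sweep outward (tool −x) at the nominal yaw with slight y steps.

servo_tool(series="1 0 -0.25 0 0.02; 1 0 -0.5 0 0.04; 1 0 -0.7 0 0.055; 1 -0.06 -0.7 0.05 0.055; 1 -0.12 -0.7 0.05 0.055; 1 -0.18 -0.7 0.05 0.055; 1 -0.24 -0.7 0.05 0.055; 1 -0.24 -0.65 0.05 0.055; 1 -0.18 -0.64 0.05 0.055; 1 -0.12 -0.64 0.05 0.055; 1 -0.06 -0.64 0.05 0.055; 1 -0.06 -0.76 0.05 0.055; 1 -0.12 -0.76 0.05 0.055; 1 -0.18 -0.76 0.05 0.055; 1 -0.24 -0.76 0.05 0.055; 1 -0.2 -0.7 0.05 0.055; 1 -0.2 -0.7 0.05 0.055")

```text
time: 11.8
tool_pos: [0.6455, 0.0402, 0.12]
ee_rot: [3.142, 0.0, 2.302]
wrist_force: [0.3, 0.9, -4.5]
width: 0.026
```

```bash
python3 -c "
from h import *
go(.6436,.0422,.1213,132);ft(); p=ringtop()"
```

```text
shift cm [ 0.28 -0.01 -0.13] turn -0.002 now [0.6455 0.0402 0.12  ] yaw 131.88 F [ 0.3  0.9 -4.5] T [-0.03 -0.16  0.01] w 0.026 t 11.8
F tool x,y,world z 0.46 0.84 -4.54 T tool x,y,up -0.095 -0.131 0.006 rot [3.1415 0.     2.3018]
ring top z [0.1543 0.1581 0.1605 0.1619] if level 0.1495 n 249
plane slope [-0.022  0.022  0.158]
45 0.1575 17 | 60 0.1543 13 | 75 0.1541 15 | 90 0.1526 14 |
```

Contact is gone (Fz is just the weight), so the ring has probably found the square. I'll lower gently.

servo_tool(series="1 0 0 0.1 0; 1 0 0 0.2 0; 1 0 0 0.3 0; 1 0 0 0.4 0; 1 0 0 0.5 0; 1 0 0 0.5 0; 1 0 0 0.5 0")

```text
time: 12.43
tool_pos: [0.6454, 0.0401, 0.1148]
ee_rot: [-3.141, -0.0, 2.302]
wrist_force: [-0.7, 0.4, -3.9]
width: 0.0258
```

```bash
python3 -c "
from h import *
go(.6436,.0422,.1213,132);ft(); p=ringtop()"
```

```text
shift cm [ 0.28  0.01 -0.65] turn -0.002 now [0.6454 0.0401 0.1148] yaw 131.88 F [-0.7  0.4 -3.9] T [-0.09 -0.16 -0.  ] w 0.0258 t 12.43
F tool x,y,world z 0.71 -0.24 -3.87 T tool x,y,up -0.06 -0.17 -0.001 rot [-3.1414e+00 -1.0000e-04  2.3018e+00]
ring top z [0.1495 0.1533 0.1551 0.157 ] if level 0.1444 n 252
plane slope [-0.018  0.023  0.153]
45 0.1522 19 | 60 0.1501 12 | 75 0.1488 16 | 90 0.1469 15 |
```

servo_tool(series="1 0 0 0.15 0; 1 0 0 0.3 0; 1 0 0 0.45 0; 1 0 0 0.6 0; 1 0 0 0.7 0; 1 0 0 0.8 0; 1 0 0 0.9 0; 1 0 0 0.95 0; 1 0 0 1 0; 1 0 0 1 0; 1 0 0 1 0")

```text
time: 13.4
tool_pos: [0.6454, 0.0402, 0.105]
ee_rot: [-3.142, -0.0, 2.302]
wrist_force: [-0.5, 0.3, -3.0]
width: 0.0258
```

```bash
python3 -c "
from h import *
go(.6436,.0422,.1213,132);ft(); p=ringtop()
save('s7',cv2.resize(p[185:255,195:285],None,fx=8,fy=8,interpolation=cv2.INTER_CUBIC))"
```

```text
shift cm [ 0.26 -0.   -1.63] turn -0.002 now [0.6454 0.0402 0.105 ] yaw 131.89 F [-0.5  0.3 -3. ] T [ 0.1  -0.09  0.02] w 0.0258 t 13.4
F tool x,y,world z 0.51 -0.17 -2.95 T tool x,y,up -0.14 0.014 0.018 rot [-3.1415e+00 -3.0000e-04  2.3019e+00]
ring top z [0.1427 0.1446 0.146  0.1473] if level 0.1345 n 274
plane slope [-0.016  0.028  0.144]
45 0.1419 18 | 60 0.1396 13 | 75 0.1396 17 | 90 0.1372 12 |
```

View pics/s7.png

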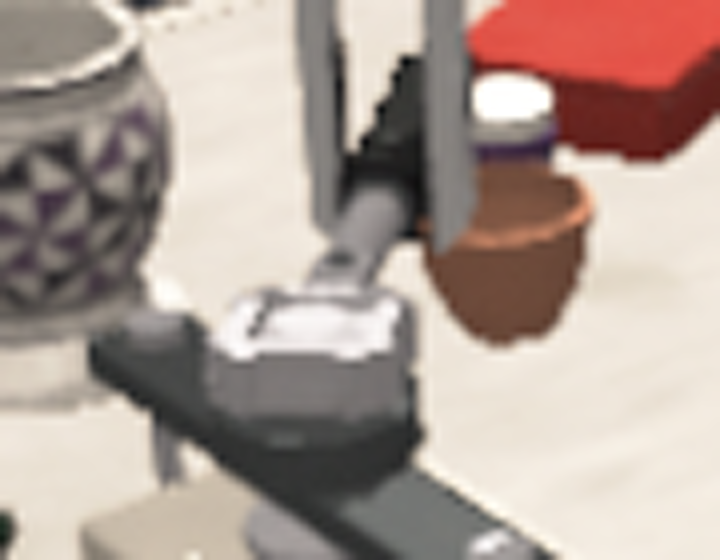

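The ring is seated: the head fills the hole and the ring top is at about 0.143. I'll turn clockwise about the bolt (12.8 cm along tool x), first 12°.

servo_tool(series="1 0 -0.17 0 0.013; 1 0.02 -0.5 0 0.039; 1 0.03 -0.84 0 0.065; 1 0.05 -1.17 0 0.092; 1 0.09 -1.5 0 0.118; 1 0.13 -1.84 0 0.144; 1 0.18 -2.17 0 0.17; 1 0.24 -2.49 0 0.196; 1 0.28 -2.66 0 0.209; 1 0.28 -2.66 0 0.209; 1 0.28 -2.66 0 0.209")

```text
time: 14.37
tool_pos: [0.6231, 0.0249, 0.1049]
ee_rot: [-3.141, -0.001, 2.092]
wrist_force: [-3.1, 4.1, -4.3]
width: 0.0256
```

```bash
python3 -c "
from h import *
go(.6454,.0402,.105,131.9);ft()"
```

```text
shift cm [ 0.22  2.69 -0.02] turn -0.21 now [0.6231 0.0249 0.1049] yaw 119.86 F [-3.1  4.1 -4.3] T [0.65 0.35 0.33] w 0.0256 t 14.37
F tool x,y,world z 5.07 -0.69 -4.26 T tool x,y,up -0.018 0.742 0.332 rot [-3.1412e+00 -1.2000e-03  2.0919e+00]
```

servo_tool(series="1 0.07 0 0 0; 1 0.13 -0.22 0 0.017; 1 0.14 -0.45 0 0.035; 1 0.15 -0.67 0 0.052; 1 0.16 -0.9 0 0.07; 1 0.18 -1.12 0 0.087; 1 0.2 -1.34 0 0.105; 1 0.2 -1.34 0 0.105")

```text
time: 15.03
tool_pos: [0.611, 0.0188, 0.1051]
ee_rot: [-3.142, 0.001, 1.986]
wrist_force: [-1.7, 0.6, -3.6]
width: 0.0259
```

```bash
python3 -c "
from h import *
go(.6454,.0402,.105,131.9);ft()"
```

```text
shift cm [0.57 4.01 0.01] turn -0.316 now [0.611  0.0188 0.1051] yaw 113.8 F [-1.7  0.6 -3.6] T [-0.11  0.05  0.45] w 0.0259 t 15.03
F tool x,y,world z 1.22 -1.33 -3.57 T tool x,y,up 0.088 -0.078 0.449 rot [-3.1415e+00  1.0000e-03  1.9862e+00]
```

Turning at about 0.28 N m about the bolt, so it is moving but not tight yet (18° of handle turn so far). I'll continue in small steps.

servo_tool(series="1 0.03 -0.26 0 0.017; 1 0.04 -0.49 0 0.035; 1 0.05 -0.72 0 0.052; 1 0.06 -0.95 0 0.07; 1 0.08 -1.17 0 0.087; 1 0.1 -1.39 0 0.105; 1 0.1 -1.39 0 0.105")

```text
time: 15.62
tool_pos: [0.598, 0.0139, 0.1051]
ee_rot: [3.141, 0.001, 1.881]
wrist_force: [0.5, -3.7, -4.0]
width: 0.0256
```

```bash
cat >> h.py <<'E'
def mom():
    o=robot.get_obs(); yw=o["ee_rot"][2]; F=o["wrist_force"]; y=np.array([np.sin(yw),-np.cos(yw),0]); f=F@y; T=o["wrist_torque"][2]
    print("M bolt",round(T+.128*f,3),"M hinge",round(T+.083*f,3),"Fy",round(f,2))
E
python3 -c "
from h import *
go(.6454,.0402,.105,131.9);ft();mom()"
```

```text
shift cm [1.05 5.32 0.01] turn -0.421 now [0.598  0.0139 0.1051] yaw 107.78 F [ 0.5 -3.7 -4. ] T [-0.69 -0.21  0.39] w 0.0256 t 15.62
F tool x,y,world z -3.67 -0.64 -3.99 T tool x,y,up 0.015 -0.722 0.387 rot [3.1415e+00 1.4000e-03 1.8811e+00]
M bolt 0.306 M hinge 0.334 Fy -0.64
```

servo_tool(series="1 -0.08 -0.24 0 0.017; 1 -0.08 -0.47 0 0.035; 1 -0.07 -0.7 0 0.052; 1 -0.05 -0.93 0 0.07; 1 -0.03 -1.15 0 0.087; 1 -0.02 -1.37 0 0.105; 1 -0.02 -1.37 0 0.105")

```text
time: 16.2
tool_pos: [0.5847, 0.0103, 0.105]
ee_rot: [-3.141, -0.0, 1.777]
wrist_force: [0.0, -1.5, -4.5]
width: 0.026
```

```bash
python3 -c "
from h import *
go(.6454,.0402,.105,131.9);ft();mom()"
```

```text
shift cm [ 1.68  6.56 -0.  ] turn -0.525 now [0.5847 0.0103 0.105 ] yaw 101.79 F [ 0.  -1.5 -4.5] T [-0.52 -0.14  0.25] w 0.026 t 16.2
F tool x,y,world z -1.47 -0.29 -4.54 T tool x,y,up -0.029 -0.532 0.249 rot [-3.1414 -0.      1.7766]
M bolt 0.211 M hinge 0.224 Fy -0.29
```

servo_tool(series="1 -0.02 -0.22 0 0.017; 1 -0.01 -0.45 0 0.035; 1 0 -0.67 0 0.052; 1 0.01 -0.9 0 0.07; 1 0.01 -0.9 0 0.07")

```text
time: 16.62
tool_pos: [0.576, 0.0087, 0.1051]
ee_rot: [3.141, -0.0, 1.707]
wrist_force: [0.4, -0.9, -3.0]
width: 0.0259
```

```bash
python3 -c "
from h import *
go(.6454,.0402,.105,131.9);ft();mom()"
```

```text
shift cm [2.18 7.3  0.01] turn -0.595 now [0.576  0.0087 0.1051] yaw 97.8 F [ 0.4 -0.9 -3. ] T [-0.33 -0.17  0.41] w 0.0259 t 16.62
F tool x,y,world z -0.99 0.31 -2.95 T tool x,y,up -0.126 -0.351 0.407 rot [ 3.1413e+00 -1.0000e-04  1.7069e+00]
M bolt 0.446 M hinge 0.432 Fy 0.31
```

servo_tool(series="1 0 -0.11 0 0.009; 1 0 -0.22 0 0.017; 1 0 -0.34 0 0.026; 1 0 -0.45 0 0.035; 1 0 -0.45 0 0.035")

```text
time: 17.03
tool_pos: [0.5726, 0.0082, 0.1053]
ee_rot: [3.139, -0.0, 1.673]
wrist_force: [3.5, 1.5, -3.6]
width: 0.0255
```

```bash
python3 -c "
from h import *
go(.6454,.0402,.105,131.9);ft();mom()"
```

```text
shift cm [2.44 7.57 0.05] turn -0.63 now [0.5726 0.0082 0.1053] yaw 95.83 F [ 3.5  1.5 -3.6] T [-0.18 -0.7   0.6 ] w 0.0255 t 17.03
F tool x,y,world z 1.12 3.62 -3.57 T tool x,y,up -0.675 -0.251 0.602 rot [ 3.1394e+00 -1.0000e-04  1.6725e+00]
M bolt 1.065 M hinge 0.902 Fy 3.62
```

The moment at the hinge has jumped to 0.9 N m: the bolt is tight and the break is starting. From here I'll rotate about the hinge (8.3 cm along tool x).

servo_tool(series="1 0 -0.17 0 0.02; 1 0.01 -0.33 0 0.04; 1 0.02 -0.5 0 0.06; 1 0.03 -0.66 0 0.08; 1 0.04 -0.83 0 0.1; 1 0.06 -1 0 0.12; 1 0.06 -1 0 0.12; 1 0.06 -1 0 0.12")

```text
time: 17.7
tool_pos: [0.562, 0.0076, 0.1052]
ee_rot: [3.141, -0.0, 1.553]
wrist_force: [4.0, -0.2, -2.6]
width: 0.0256
```

```bash
python3 -c "
from h import *
go(.5726,.0082,.105,95.83);ft();mom()
p,d=snapshot('scene'); u,v=proj('scene',[[.56,.1,.14]])[0].astype(int); save('s8',cv2.resize(p[v-35:v+35,u-45:u+45],None,fx=8,fy=8,interpolation=cv2.INTER_CUBIC)); print(u-45,v-35)"
```

```text
shift cm [0.08 1.06 0.02] turn -0.12 now [0.562  0.0076 0.1052] yaw 88.97 F [ 4.  -0.2 -2.6] T [-0.16 -0.78  0.68] w 0.0256 t 17.7
F tool x,y,world z -0.16 4.0 -2.58 T tool x,y,up -0.778 -0.144 0.677 rot [ 3.1407 -0.      1.5527]
M bolt 1.189 M hinge 1.009 Fy 4.0
201 186
```

View pics/s8.png

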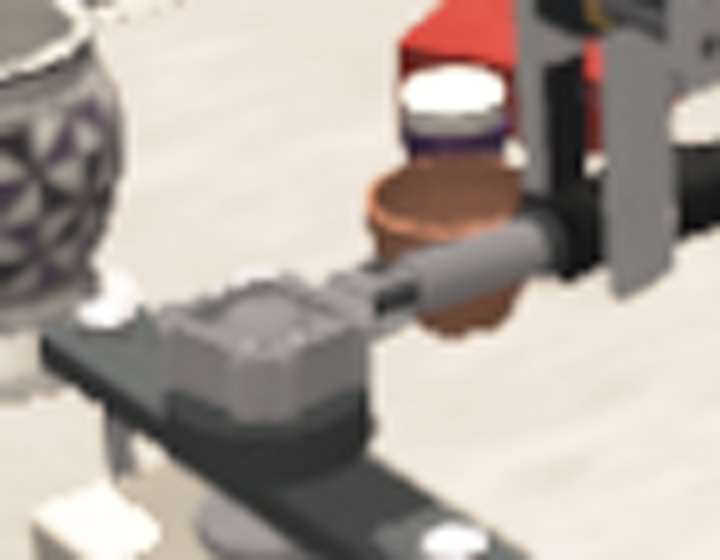

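The picture shows the handle kinked at the hinge (crop 390,290) relative to the ring, and the moment of 1.01 N m fits about 0.12 rad. I'll add 0.08 rad to be clearly over.

servo_tool(series="1 0 -0.17 0 0.02; 1 0.01 -0.33 0 0.04; 1 0.02 -0.5 0 0.06; 1 0.03 -0.66 0 0.08; 1 0.03 -0.66 0 0.08; 1 0.03 -0.66 0 0.08")

```text
time: 18.25
tool_pos: [0.5553, 0.0079, 0.1052]
ee_rot: [3.141, 0.0, 1.473]
wrist_force: [3.6, -0.1, -1.4]
width: 0.0262
```

```bash
python3 -c "
from h import *
go(.5726,.0082,.105,95.83);ft();mom()"
```

```text
shift cm [0.2  1.72 0.02] turn -0.2 now [0.5553 0.0079 0.1052] yaw 84.38 F [ 3.6 -0.1 -1.4] T [-0.21 -0.72  0.77] w 0.0262 t 18.25
F tool x,y,world z 0.24 3.55 -1.37 T tool x,y,up -0.738 -0.138 0.775 rot [3.1411e+00 3.0000e-04 1.4727e+00]
M bolt 1.229 M hinge 1.069 Fy 3.55
```

Tool yaw and TCP travel since tight both give about 0.20 rad (17–18 mm over 85 mm), and the moment gives about 0.16. That is clearly over and well short of 0.32, so I'll stop here. I'll swing back about the hinge, then a few degrees into the play.

servo_tool(series="1 0 0.17 0 -0.02; 1 0.02 0.41 0 -0.05; 1 0.06 0.83 0 -0.1; 1 0.11 1.24 0 -0.15; 1 0.16 1.63 0 -0.2; 1 0.16 1.66 0 -0.2; 1 0.16 1.66 0 -0.2")

```text
time: 18.83
tool_pos: [0.572, 0.0082, 0.1049]
ee_rot: [-3.141, -0.0, 1.672]
wrist_force: [4.2, -0.4, -1.3]
width: 0.0259
```

```bash
python3 -c "
from h import *
go(.5726,.0082,.105,95.83);ft();mom()"
```

```text
shift cm [-0.    0.06 -0.01] turn -0.001 now [0.572  0.0082 0.1049] yaw 95.79 F [ 4.2 -0.4 -1.3] T [ 0.01 -0.89  0.52] w 0.0259 t 18.83
F tool x,y,world z -0.78 4.1 -1.25 T tool x,y,up -0.885 -0.077 0.519 rot [-3.1415e+00 -5.0000e-04  1.6718e+00]
M bolt 1.043 M hinge 0.859 Fy 4.1
```

servo_tool(series="1 0 0.26 0 -0.02; 1 0.01 0.51 0 -0.04; 1 0.02 0.77 0 -0.06; 1 0.04 1.02 0 -0.08; 1 0.04 1.02 0 -0.08; 1 0.04 1.02 0 -0.08")

```text
time: 19.33
tool_pos: [0.5812, 0.0095, 0.1041]
ee_rot: [-3.139, -0.001, 1.753]
wrist_force: [-0.6, 1.1, -2.6]
width: 0.0257
```

```bash
python3 -c "
from h import *
go(.5726,.0082,.105,95.83);ft();mom()"
```

```text
shift cm [ 0.02 -0.87 -0.08] turn 0.08 now [0.5812 0.0095 0.1041] yaw 100.42 F [-0.6  1.1 -2.6] T [ 0.12 -0.02  0.03] w 0.0257 t 19.33
F tool x,y,world z 1.18 -0.44 -2.64 T tool x,y,up -0.038 0.11 0.026 rot [-3.1391e+00 -7.0000e-04  1.7526e+00]
M bolt -0.03 M hinge -0.01 Fy -0.44
```

Moment is about 0, so the ring is in its free play and the bolt stays tight. A bit more towards mid-play, then lift straight up slowly.

servo_tool(series="1 0 0.25 0 -0.02; 1 0.01 0.45 0 -0.035; 1 0.01 0.45 -0.1 -0.035; 1 0.01 0.45 -0.3 -0.035; 1 0.01 0.45 -0.5 -0.035; 1 0.01 0.45 -0.7 -0.035; 1 0.01 0.45 -0.9 -0.035; 1 0.01 0.45 -1 -0.035; 1 0.01 0.45 -1 -0.035")

```text
time: 20.08
tool_pos: [0.5866, 0.0103, 0.1155]
ee_rot: [3.141, 0.0, 1.788]
wrist_force: [0.0, -0.4, -4.2]
width: 0.026
```

```bash
python3 -c "
from h import *
ft();mom();go(.5726,.0082,.105,95.83)"
```

```text
F tool x,y,world z -0.4 -0.08 -4.24 T tool x,y,up -0.039 -0.101 0.053 rot [3.1409e+00 4.0000e-04 1.7878e+00]
M bolt 0.042 M hinge 0.046 Fy -0.08
shift cm [ 0.1  -1.41  1.05] turn 0.115 now [0.5866 0.0103 0.1155] yaw 102.44 F [ 0.  -0.4 -4.2] T [-0.09 -0.06  0.05] w 0.026 t 20.08
```

Lifting freely. Up to transfer height.

servo_tool(series="1 0 0 -0.2 0; 1 0 0 -0.5 0; 1 0 0 -0.8 0; 1 0 0 -1.2 0; 1 0 0 -1.8 0; 1 0 0 -2.6 0; 1 0 0 -3.6 0; 1 0 0 -4.8 0; 1 0 0 -6 0; 1 0 0 -6.8 0; 1 0 0 -7 0; 1 0 0 -7 0; 1 0 0 -7 0")

```text
time: 21.17
tool_pos: [0.5863, 0.0103, 0.1848]
ee_rot: [-3.141, 0.0, 1.788]
wrist_force: [0.7, -0.6, -3.9]
width: 0.026
```

Run:
```python
from h import *
go(.5349,-.211,.185,84.79);ft()
p,d=snapshot("scene"); W=cloud("scene",d)
o=robot.get_obs(); T=o["tool_pos"]; yw=o["ee_rot"][2]; h=-np.array([np.cos(yw),np.sin(yw)]); n=np.array([-h[1],h[0]])
rel=W[...,:2]-T[:2]; s=rel@h; l=rel@n
for r in range(-160,-20,10):
    k=(abs(s-r/1000)<.005)&(abs(l)<.034)&(W[...,2]>.16)&(W[...,2]<.25)
    if k.any(): print(r,np.percentile(W[k][:,2],90).round(4),np.mean([l[k].min(),l[k].max()]).round(4),k.sum())
t,_=snapshot("top"); u,v=proj("top",[[.557,.1375,.14]])[0].astype(int); u2,v2=proj("scene",[[.557,.1375,.15]])[0].astype(int)
A=[cv2.resize(x[b-25:b+25,a-25:a+25],None,fx=8,fy=8,interpolation=cv2.INTER_CUBIC) for x,a,b in((t,u,v),(p,u2,v2))]
save("s9",np.hstack(A)); print(u-25,v-25)
```

```text
shift cm [-2.051e+01 -9.780e+00 -2.000e-02] turn 0.308 now [0.5863 0.0103 0.1848] yaw 102.43 F [ 0.7 -0.6 -3.9] T [-0.12 -0.09  0.04] w 0.026 t 21.17
F tool x,y,world z -0.72 0.53 -3.87 T tool x,y,up -0.06 -0.131 0.039 rot [-3.1412  0.      1.7878]
-160 0.2261 -0.0037 57
-150 0.2269 -0.0027 127
-140 0.2267 0.0003 31
-130 0.2256 -0.0022 41
-120 0.2244 -0.0016 74
-110 0.2244 0.0008 63
-100 0.2219 0.004 14
-90 0.222 -0.0013 30
-80 0.2206 -0.0007 23
-70 0.2191 -0.003 26
-60 0.2186 -0.0023 22
-50 0.2173 -0.0037 22
-40 0.2168 -0.0024 23
-30 0.2175 -0.0039 33
197 165
```

View pics/s9.png

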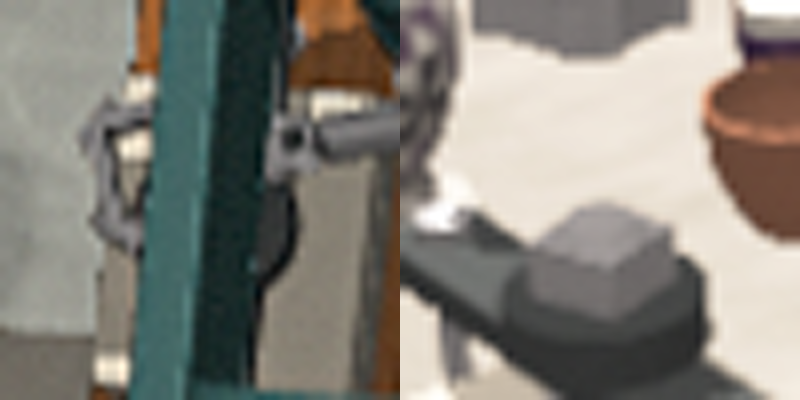

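The wrench is off and hanging tilted by about 5° (ring end high). The bolt head has visibly turned. I'll go back above the rest. The low handle end will touch its saddle first and level the wrench as it is lowered.

servo_tool(series="1 -0.4 -0.2 0 0.005; 1 -1.5 -0.7 0 0.02; 1 -3 -1.4 0 0.045; 1 -5 -2.4 0 0.075; 1 -7 -3.3 0 0.105; 1 -9 -4.3 0 0.135; 1 -11 -5.2 0 0.165; 1 -13 -6.2 0 0.195; 1 -15 -7.1 0 0.225; 1 -17 -8.1 0 0.255; 1 -18.8 -8.9 0 0.28; 1 -20 -9.5 0 0.3; 1 -20.5 -9.78 0 0.308; 1 -20.5 -9.78 0 0.308; 1 -20.5 -9.78 0 0.308; 1 -20.5 -9.78 0 0.308")

```text
time: 22.6
tool_pos: [0.5352, -0.21, 0.185]
ee_rot: [3.142, -0.001, 1.481]
wrist_force: [-0.0, 0.0, -3.6]
width: 0.0256
```

Run:
```python
from h import *
go(.5349,-.211,.0305,84.79);ft()
p,d=snapshot("scene"); W=cloud("scene",d)
m=(W[...,2]>.21)&(W[...,2]<.24)&(W[...,1]<-.03)&(W[...,1]>-.125)&(W[...,0]>.5)&(W[...,0]<.6); print("ring cloud",axis(W[m]),rect(W[m]),W[m].mean(0),m.sum())
D=np.load("s2.npz"); W=cloud("scene",D["d"])
m=(W[...,2]>.19)&(W[...,2]<.23)&(W[...,1]<-.03)&(W[...,1]>-.125)&(W[...,0]>.5)&(W[...,0]<.6); print("before",axis(W[m]),rect(W[m]),W[m].mean(0),m.sum())
t,d=snapshot("top"); np.savez("top9.npz",p=t,d=d)
g=cv2.cvtColor(t,cv2.COLOR_RGB2GRAY).astype(np.float32)
gx=np.linspace(-30,30,61)/1000; X,Y=np.meshgrid(gx,gx); best=[]
for cx in np.arange(.554,.5601,.001):
  for cy in np.arange(.135,.1411,.001):
    uv=proj("top",np.stack([X.ravel()+cx,Y.ravel()+cy,np.full(X.size,.14)],-1)).astype(np.float32)
    I=cv2.remap(g,uv[:,0].reshape(X.shape),uv[:,1].reshape(X.shape),cv2.INTER_LINEAR)
    for a in range(0,90):
        r=np.radians(a); m=np.maximum(abs(X*np.cos(r)+Y*np.sin(r)),abs(-X*np.sin(r)+Y*np.cos(r)))
        best.append((I[m<.015].mean()-I[(m>.015)&(m<.019)].mean(),cx,cy,a))
best.sort(reverse=True); print("bolt fit",np.round(best[:3],3))
```

```text
shift cm [-0.11 -0.02 15.45] turn 0.001 now [ 0.5352 -0.21    0.185 ] yaw 84.85 F [-0.   0.  -3.6] T [-0.1  -0.05  0.07] w 0.0256 t 22.6
F tool x,y,world z 0.04 -0.02 -3.58 T tool x,y,up -0.055 -0.097 0.07 rot [ 3.1416e+00 -6.0000e-04  1.4810e+00]
ring cloud (array([ 0.5419, -0.0779]), np.float64(-83.52)) (array([543. , -81.6]), array([66.5, 66.4]), 38.6) [ 0.54187962 -0.07791761  0.21984913] 311
before (array([ 0.5413, -0.0805]), np.float64(-83.21)) (array([544.2, -86.9]), array([57.4, 75.2]), 2.6) [ 0.54128225 -0.08052565  0.20190751] 359
bolt fit [[84.734  0.557  0.137 13.   ]
 [84.659  0.557  0.137 14.   ]
 [84.649  0.557  0.138 15.   ]]
```

The bolt now reads yaw ≈14°, against ≈41–42° before: about 28° clockwise, and it stayed where it was. I'll lower toward the rest, slowly at the end.

servo_tool(series="1 -0.05 0 0.5 0; 1 -0.1 0 2 0; 1 -0.1 0 4 0; 1 -0.1 0 6 0; 1 -0.1 0 8 0; 1 -0.1 0 10 0; 1 -0.1 0 11.5 0; 1 -0.1 0 12.5 0; 1 -0.1 0 13 0; 1 -0.1 0 13.3 0; 1 -0.1 0 13.6 0; 1 -0.1 0 13.9 0; 1 -0.1 0 14.1 0; 1 -0.1 0 14.3 0; 1 -0.1 0 14.5 0; 1 -0.1 0 14.5 0")

```text
time: 24.03
tool_pos: [0.5348, -0.2119, 0.0398]
ee_rot: [-3.141, 0.0, 1.48]
wrist_force: [-0.6, 0.2, -3.4]
width: 0.0257
```

```bash
cat >> h.py <<'E'
def prof(z0=.03,z1=.1):
    p,d=snapshot("scene"); W=cloud("scene",d); W0=cloud("scene",np.load("scene0.npz")["d"])
    c=np.array([.5463,-.0831]); a=np.radians(-95.2); h=np.array([np.cos(a),np.sin(a)]); n=np.array([-h[1],h[0]])
    for r in (-25,0,25,45,60,75,90,105):
        o=[]
        for w in (W0,W):
            s=(w[...,:2]-c)@h; l=(w[...,:2]-c)@n; k=(abs(s-r/1000)<.006)&(abs(l)<.034)&(w[...,2]>z0)&(w[...,2]<z1)
            o+= [np.percentile(w[k][:,2],90).round(4),l[k].mean().round(4)] if k.any() else [0,0]
        print(r,"z before/now",o[0],o[2],"lat",o[1],o[3])
    return p
E
python3 -c "
from h import *
go(.5349,-.211,.0305,84.79);ft();prof()"
```

```text
shift cm [0.09 0.   0.93] turn -0.0 now [ 0.5348 -0.2119  0.0398] yaw 84.78 F [-0.6  0.2 -3.4] T [-0.04 -0.1   0.04] w 0.0257 t 24.03
F tool x,y,world z 0.13 -0.65 -3.38 T tool x,y,up -0.104 -0.028 0.035 rot [-3.1413  0.      1.4797]
-25 z before/now 0.0605 0.082 lat -0.0041 -0.0044
0 z before/now 0.0602 0.0801 lat -0.0028 -0.0075
25 z before/now 0.0608 0.0789 lat 0.0029 -0.0021
45 z before/now 0.0605 0.0767 lat -0.0042 -0.0036
60 z before/now 0.0557 0.0707 lat -0.011 -0.0112
75 z before/now 0.0589 0.0731 lat -0.0033 -0.0079
90 z before/now 0.0593 0.0713 lat -0.0049 -0.0057
105 z before/now 0.0613 0.0731 lat -0.0051 -0.0055
```

servo_tool(series="1 0.05 0 0.1 0; 1 0.09 0 0.2 0; 1 0.09 0 0.3 0; 1 0.09 0 0.4 0; 1 0.09 0 0.5 0; 1 0.09 0 0.6 0; 1 0.09 0 0.7 0; 1 0.09 0 0.8 0; 1 0.09 0 0.9 0; 1 0.09 0 0.9 0; 1 0.09 0 0.9 0")

```text
time: 25.0
tool_pos: [0.5352, -0.2111, 0.0309]
ee_rot: [3.141, 0.0, 1.48]
wrist_force: [1.9, 1.1, -0.3]
width: 0.0255
```

```bash
python3 -c "
from h import *
go(.5349,-.211,.0305,84.79);ft();prof()"
```

```text
shift cm [ 0.   -0.04  0.04] turn 0.0 now [ 0.5352 -0.2111  0.0309] yaw 84.8 F [ 1.9  1.1 -0.3] T [ 0.02 -0.19  0.07] w 0.0255 t 25.0
F tool x,y,world z 1.24 1.84 -0.34 T tool x,y,up -0.19 0.037 0.069 rot [3.1411e+00 2.0000e-04 1.4800e+00]
-25 z before/now 0.0605 0.0615 lat -0.0041 -0.0045
0 z before/now 0.0602 0.0617 lat -0.0028 -0.0036
25 z before/now 0.0608 0.0612 lat 0.0029 -0.0018
45 z before/now 0.0605 0.0611 lat -0.0042 -0.0041
60 z before/now 0.0557 0.0563 lat -0.011 -0.0115
75 z before/now 0.0589 0.0596 lat -0.0033 -0.0058
90 z before/now 0.0593 0.0612 lat -0.0049 -0.0044
105 z before/now 0.0613 0.0623 lat -0.0051 -0.0059
```

The wrench has levelled on the saddles, within about 1 mm of its original heights. I'll ease the last 0.5 mm, open and rise.

servo_tool(series="1 0 0 0.05 0; 1 0 0 0.05 0; -1 0 0 0.05 0; -1 0 0 0.05 0; -1 0 0 0.05 0; -1 0 0 0.05 0; -1 0 0 0.05 0; -1 0 0 0.05 0; -1 0 0 0.05 0; -1 0 0 0.05 0; -1 0 0 0.05 0; -1 0 0 -0.5 0; -1 0 0 -2 0; -1 0 0 -4 0; -1 0 0 -7 0; -1 0 0 -10 0; -1 0 0 -13 0; -1 0 0 -15 0; -1 0 0 -15 0; -1 0 0 -15 0")

```text
time: 26.72
tool_pos: [0.5358, -0.2114, 0.1828]
ee_rot: [3.138, 0.002, 1.48]
wrist_force: [0.6, 0.1, -0.3]
width: 0.0937
```

```bash
python3 -c "
from h import *
go(.2478,-.4905,.2,26.8);ft();prof()"
```

```text
shift cm [-30.41 -26.14  -1.77] turn 1.012 now [ 0.5358 -0.2114  0.1828] yaw 84.79 F [ 0.6  0.1 -0.3] T [ 0.01 -0.05  0.05] w 0.0937 t 26.72
F tool x,y,world z 0.17 0.54 -0.34 T tool x,y,up -0.051 0.014 0.048 rot [3.1381e+00 1.5000e-03 1.4798e+00]
-25 z before/now 0.0605 0.0604 lat -0.0041 -0.0052
0 z before/now 0.0602 0.0607 lat -0.0028 -0.0038
25 z before/now 0.0608 0.0603 lat 0.0029 -0.0012
45 z before/now 0.0605 0.0604 lat -0.0042 -0.0037
60 z before/now 0.0557 0.056 lat -0.011 -0.0107
75 z before/now 0.0589 0.059 lat -0.0033 -0.0037
90 z before/now 0.0593 0.058 lat -0.0049 -0.0045
105 z before/now 0.0613 0.0624 lat -0.0051 -0.0051
```

Heights match the original to within 1 mm. I'll withdraw the arm to its start place for a clear look.

servo_tool(series="-1 -1 -0.9 -0.2 0.04; -1 -3 -2.6 -0.5 0.1; -1 -5.5 -4.7 -1 0.18; -1 -8 -6.9 -1.8 0.27; -1 -10.5 -9 -1.8 0.35; -1 -13 -11.2 -1.8 0.43; -1 -15.5 -13.3 -1.8 0.52; -1 -18 -15.5 -1.8 0.6; -1 -20.5 -17.6 -1.8 0.68; -1 -23 -19.8 -1.8 0.77; -1 -25.5 -21.9 -1.8 0.85; -1 -28 -24 -1.8 0.93; -1 -29.8 -25.6 -1.8 0.99; -1 -30.4 -26.1 -1.8 1.01; -1 -30.4 -26.1 -1.8 1.01; -1 -30.4 -26.1 -1.8 1.01; -1 -30.4 -26.1 -1.8 1.01")

```text
time: 28.18
tool_pos: [0.2481, -0.4889, 0.1984]
ee_rot: [-3.14, -0.001, 0.471]
wrist_force: [-0.4, 0.4, -0.8]
width: 0.0941
```

Run:
```python
from h import *
p0=np.load("top0.npz")["p"]; p,d=snapshot("top")
c=slice(80,285),slice(180,430)
df=cv2.absdiff(p0,p).max(-1); n,l,s,ce=cv2.connectedComponentsWithStats((df[c]>40).astype(np.uint8))
for i in range(1,n):
    if s[i,4]>3: print("diff blob",(ce[i]+[180,80]).round(),s[i,4])
W=cloud("top",d); g=p.astype(int).mean(-1); vv,uu=np.mgrid[0:400,0:640]
bl=(uu>325)&(uu<385)&(vv>190)&(vv<220)&(g<55); print("grip",bl.sum(),axis(onplane("top",np.stack([uu[bl],vv[bl]],-1),.058)),"was (.5304,-.2502) -95.35")
save("end",cv2.resize(p[c],None,fx=3,fy=3,interpolation=cv2.INTER_CUBIC)); print(robot.get_obs()["time"])
```

```text
diff blob [222. 184.] 4
diff blob [226. 190.] 16
diff blob [217. 191.] 19
diff blob [222. 196.] 5
diff blob [416. 284.] 4
grip 336 (array([ 0.5301, -0.25  ]), np.float64(-95.14)) was (.5304,-.2502) -95.35
28.2333
```

The picture limit is reached, but the numbers are enough. The only changes in the work area are at the bolt head, plus a tiny blob at the arm. The wrench is back within 0.5 mm and 0.2°, and nothing else moved. Handing in.

```bash
python3 -c "
from h import *
print(robot.close_job())"
```

```text
the job is handed in; nothing more can be done
None
```

I tightened the bolt until the wrench handle broke over at its hinge, then laid the wrench back in its larger rest. I handed the job in at 28 s of the 72 s allowed; no verdict is reported.

- **Fitting:** The ring first caught on top of the bolt head, and the wrench tilted about 5° in the pads. I found the fit with a small search at light contact (about 3–5 N), then seated the ring.
- **Tightening:** The bolt turned about 28° clockwise, from yaw ≈42° to ≈14°, and came tight.
- **Breakover:** I pushed the handle to about 0.2 rad by tool motion, inside the 0.12–0.32 rad window. The hinge moment suggested a little less, about 0.15–0.16 rad. The handle then sprang back.
- **Taking it off:** I lifted the wrench off from the free play, with no turning moment on the bolt. The top view after lifting still fitted ≈14°.
- **Laying it back:** Lowering it onto the saddles levelled the tilt. The grip is within 0.5 mm and 0.2° of where it was, and heights match to about 1 mm.
- **Surroundings:** Comparing the top view before and after, only the bolt head changed in the work area, apart from a 4-pixel blob near the arm. The cup, stilt and tape roll show no change.

I could not view the last picture because the 12-picture limit was reached, so the final check is numerical only.

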